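# Unlatch the utility case and put the power adapter away

### The arm

A 6-joint arm with a two-finger parallel gripper is mounted at the origin on a cart in front of the work surface, level with it; the furniture and walls round the work are solid. World frame = base frame: x ahead of the robot, y to its left, z up, the work surface at z = 0. Lengths are in mm, angles in rad, forces in N, time in s.
With the tool pointing down it reaches from about 300 to 775 mm from the base axis. Payload 14.6 kg.
Tool frame: the origin (TCP) lies at the very end of the fingers, on their centre line; the grasp point (between the pads) lies 19 mm behind it; z points along the fingers, y is the line along which they close (so a half turn about z gives the same grasp; the last joint's range is limited). The gripper opens to 94 mm and grips with 3 to 60 N. Pads are 16 mm wide; open, the fingers measure 119 mm over their backs; the gripper's body (75 mm by 177 mm) begins 78 mm behind the grasp point.
Start: joints at [1.175, 0.3, 1.521, -0, 1.321, -0.067], TCP at [177.596, 520.527, 205.446] pointing down, gripper open.
Joint ranges: [-3.03, 3.03], [-0.79, 2.21], [0.23, 2.52], [-1.04, 4.18], [0, 3.07], [-2.55, 2.55]. Speed limits (rad/s): [2.22, 2.22, 2.57, 3.14, 3.14, 3.14].

### API

Orientations are given as [roll, pitch, yaw] about the fixed x, y, z axes, in that order (R = Rz(yaw) Ry(pitch) Rx(roll)).
In Python, from cell import manip gives the robot as it stands. The module is installed in compiled form; this text tells all that it offers.
- The arm moves only by the shell command python3 -m inch 'ROWS' [FORCE]. ROWS is JSON, a list of rows, each an object of numbers: "gripper": the opening, from 0 (shut) to 1 (fully open); "dx", "dy", "dz": the shift along the world's x, y, z in m; "wx", "wy", "wz": the turn, a rotation vector about the world's x, y, z in degrees. A call has exactly 5 rows; each row is the pose to reach, as a shift and turn from the pose commanded when the call began; what a row does not reach only later rows make up. A row lasts 1/12 s, in which the tool goes at most 41.7 mm and 7.16 degrees, less where a joint would pass 70% of its speed; a pose out of reach is approached as far as the arm can. A call with a gripper value outside its range is refused whole. The fingers move at their own pace and stop on an object; FORCE is the grip in N (left out, the last holds). Time passes only in rows, so rows that repeat a pose let the fingers close, or fill a call up. It gives the time, the measured TCP pose, the force, the opening and the grip force at its end, in the units of the state.
- manip.read_state(): the state, without advancing time (a new reading comes with each control period).
- manip.camera(name): name is "scene" or "top" or "wrist"; returns the picture (400x640x3 uint8, blue, green, red); there is no depth.
- manip.camera_info(name): a dict with "camera_matrix" (3x3 intrinsics, pixels), "R" (3x3) and "t" (3): a world point X has camera coordinates R X + t; the wrist camera has in their place "tool_from_camera" (4x4, takes a point from camera to tool coordinates, whose origin is the TCP and whose axes are the flange's). Camera axes: x right, y down, z forward; pixel columns grow to the right and rows downward; lengths in mm; the calibration is good to about 2 mm. A picture is of the moment at which its call begins: read the wrist's pose just before it. camera_info takes no time and is no camera call.
- manip.sign_off(): hands the job in; it is judged then, once.
The state is a dict: "clock": time; "joints": joint angles; "qd": joint speeds; "effort": joint torques, N m; "eef_pos": TCP position; "eef_rot": TCP orientation; "wrist_force": force on the tool from outside, world axes, zero at the start; "moment": the same for the moment, N m; "finger_gap": finger opening in mm; "finger_force": force on a finger pad.
Only numpy, scipy, OpenCV 4.12 (cv2) and the standard library are available. Lean on these libraries where they do the work, as an engineer would, in place of code of your own. Each camera call takes 0.05 s, during which the arm holds its last target. There are 200 camera calls.

### The job

Put the black power adapter away in the blue utility case: pull the case's recessed paddle to trip its latch, without forcing the lid against the latch, raise the lid and swing it right up so that it stands open by itself. Then lay the adapter flat and gently on the floor of the case and leave the lid open, disturbing nothing else on the bench.

Things in the scene. Friction and masses are not known exactly. Their poses are not given: they have to be found in the camera images.
- case: Blue steel utility case, 180 (x) x 240 (y) mm, fixed to the bench; base 65 mm high with 4 mm walls and a 4 mm floor, grey lining; 120 mm high with the lid shut. Origin: centre of its underside; z up, x points from its front (paddle side, towards the robot) to its hinged back, y along its width. Turned by -0.5 to -0.05 rad about z.
- lid_hinge (a point): Middle of the lid's hinge line, at the top of the case's back edge: case x +90, y 0, z 65 mm; does not move; the hinge runs along case y.
- lid_edge (a point): Middle of the lid's lower front edge, on the lid, 178 mm from the hinge line. The lid is a hollow shell 55 mm high, open below, with 4 mm walls; its front wall reaches from 50 to 120 mm either side of the middle, with the paddle's notch between. The latch hook, 20 mm wide, hangs 20 mm below the edge at the middle.
- case_lid (a joint): Angle of the lid, rad: 0 shut, grows as the front edge rises, stop at 1.75. A stiff friction hinge: it stays where it is left and takes some 6 to 9 N at the front edge to raise. Shut, the latch lets it rise only about 6 mm at the front (0.035 rad), then holds it.
- paddle_grip (a point): Middle of the paddle's grip, a round bead 14 mm thick and 78 mm long (along case y), 35 mm above the pivot line, 45 mm above the lid's lower edge; below it a 6 mm plate. The paddle stands upright in a notch at the middle of the lid's front, flush with it. The notch is open to the top, 45 mm deep behind the paddle, 96 wide, its floor 41 mm below this point: fingers fit in from above on both sides.
- case_paddle (a joint): Angle of the paddle to the lid, rad: 0 upright and flush; grows as its top is pulled out to the front (case -x); stop at 0.60. It turns about a line along case y at its foot, fixed in the lid 174 mm in front of the hinge line and 10 mm above the level of the hinge when shut. A spring draws it back (3 to 5 N at the bead) when let go.
- latch_hook: Steel hook under the lid, fixed to the paddle (origin on the paddle's pivot line), caught under the keeper; pulling the paddle frees it at 0.12 to 0.4 rad, an angle that cannot be seen and differs each time. If the lid is lifted while the latch still holds, the two bind and the paddle jams: let the lid down to 0 and pull further.
- adapter: The adapter itself, origin at the centre of its underside.
- latch_keeper: The steel keeper lip, 28 mm wide, inside the middle of the case's front wall, 59 mm above the bench. Its reach differs by a few mm each time.
- adapter_mid (a point): Centre (16 mm up) of the loose black power adapter, a block 48 (x) x 105 (y) x 32 mm, about 0.24 kg, lying flat on the bench to the left of the case, nearer or farther; its frame is the adapter's, y along its length, z up.
- tape_mid (a point): Centre of a bystander: loose roll of brown tape lying flat, 90 mm across, 25 mm high.
- mug_mid (a point): Centre, 48 mm up, of a bystander: loose black and red mug, 82 x 114 x 97 mm. Behind it stands a tall black parts cabinet, 620 mm high, its front at about x 0.66 m and from y 0.12 to 0.52 m: keep the arm clear of it.
- sink_mid (a point): Centre, 16 mm up, of a bystander: loose grey finned heat sink, 50 x 60 x 32 mm.

How it is judged (in metres and radians):
On the way, in this order (a step that is already met when the one before it is completed fails the run):
1. the paddle is pulled and the lid is up past its latch while the paddle is still pulled (value of joint case_lid above 0.08 rad and value of joint case_paddle above 0.1 rad), for 0.1 s.
2. the lid stands open, at least 1.15 rad (value of joint case_lid above 1.15 rad), for 0.2 s.
3. the adapter is inside the case, below its rim (z of adapter_mid in the frame of case below 0.05 m and x of adapter_mid in the frame of case between -0.085 and 0.085 m and y of adapter_mid in the frame of case between -0.115 and 0.115 m), for 0.2 s.
At the end, for the whole second after the job is handed in: The adapter lies flat (within 0.12 rad) and at rest on the floor of the case, wholly inside its walls (centre less than 26 mm above the case's underside), released; the lid stands open at 1.15 rad or more (z of adapter_mid in the frame of case below 0.026 m and x of adapter_mid in the frame of case between -0.085 and 0.085 m and y of adapter_mid in the frame of case between -0.115 and 0.115 m and angle between adapter_mid's own z axis and vertical below 0.12 rad and linear speed of adapter below 0.02 m/s and value of joint case_lid above 1.15 rad); the robot touches nothing.
It fails at once if the lid is forced against the engaged latch (more than 40 N on hook and keeper) (contact force between latch_hook and latch_keeper above 40 N).
It fails at once if the adapter is dropped into the case (faster than 0.7 m/s low in the case) (z of adapter_mid in the frame of case below 0.06 m and horizontal distance between adapter_mid and case below 0.12 m and linear speed of adapter above 0.7 m/s).
It fails at once if the roll of tape, the mug or the heat sink is moved more than 30 mm (distance of any of tape_mid, mug_mid, sink_mid from where it was at the start of the episode above 0.03 m).
It also fails if it takes over 72 s, if anything falls off the work surface, if the arm or the gripper's body presses on something with over 40 N, if the wrist force passes 120 N, or if a joint passes its speed limit or range.

## Working session

There is one attempt and no reset: what is moved stays moved. The work goes in short steps, Python scripts to look and compute and a shell command to move; the robot and the scene stay as the last step left them, time stands still between calls to the robot, and variables do not carry over. Pictures are saved under pics/ and viewed, at most 12 in all, crops included, and the job is handed in when it is done.

```bash
mkdir -p pics; cat > h.py <<'E'
import numpy as np, cv2
from cell import manip
def snap(n,f):
    im=manip.camera(n); im=np.array(im); cv2.imwrite('pics/'+f,im); return im
def ray(n,u,v,z):
    c=manip.camera_info(n);K=np.array(c['camera_matrix']);R=np.array(c['R']);t=np.array(c['t']).ravel()
    d=R.T@np.linalg.inv(K)@[u,v,1]; o=-R.T@t
    return o+d*(z-o[2])/d[2]
def proj(n,X):
    c=manip.camera_info(n);K=np.array(c['camera_matrix']);p=K@(np.array(c['R'])@X+np.array(c['t']).ravel());return p[:2]/p[2]
E
python3 - <<'E'
from h import *
a=snap('top','top0.png');b=snap('scene','scene0.png')
for n in('top','scene'):
    c=manip.camera_info(n);print(n,np.round(c['camera_matrix'],1).tolist(),np.round(-np.array(c['R']).T@np.array(c['t']).ravel()))
print(manip.read_state())
E
```

```text
top [[434.4, 0.0, 321.1], [0.0, 434.4, 195.5], [0.0, 0.0, 1.0]] [ 428.   47. 1246.]
scene [[452.8, 0.0, 315.8], [0.0, 452.8, 197.5], [0.0, 0.0, 1.0]] [ -42. -927.  664.]
{'clock': 0.1, 'joints': array([ 1.17540135e+00,  3.00409270e-01,  1.52149814e+00, -2.35797613e-05,
        1.32072630e+00, -6.65717017e-02]), 'qd': array([-6.87389997e-04, -2.82819587e-03, -6.69662108e-04, -1.78201253e-03,
       -2.26425030e-05, -7.23044742e-04]), 'effort': array([ 1.82051772e-04, -5.32643151e+01, -3.53294563e+01,  7.08954153e-02,
        2.34610552e-02, -4.16487239e-05]), 'eef_pos': array([177.5145383 , 520.31756001, 204.95534002]), 'eef_rot': array([-3.14055239e+00, -4.64639562e-05,  2.81277520e+00]), 'wrist_force': array([-0.50566232, -0.07692396, -0.69626797]), 'moment': array([-0.02730148, -0.00701966, -0.00578693]), 'finger_force': 0.0, 'finger_gap': 93.9650058776845}
```

View pics/top0.png

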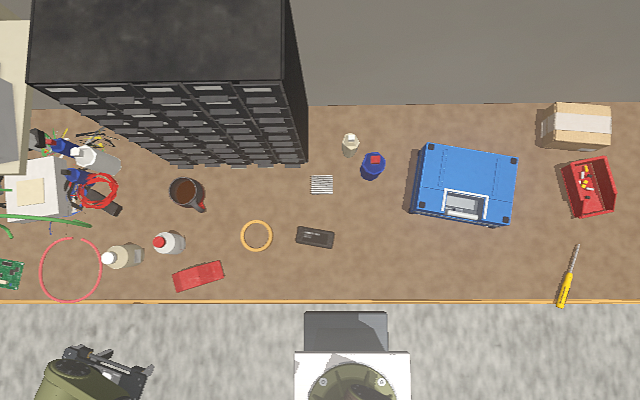

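View pics/scene0.png

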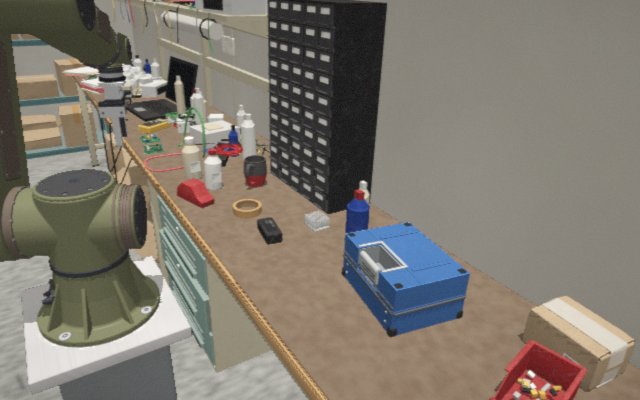

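The top view shows the blue case at (410–520, 142–228) with the paddle notch around (465,205). The adapter is at (315,237), the tape at (256,236), the heat sink at (321,184) and the mug at (187,193). In the scene view the case is at (345–465, 225–335).

```bash
python3 - <<'E'
from h import *
a=cv2.imread('pics/top0.png')
c=cv2.resize(a[135:235,400:525],None,fx=5,fy=5,interpolation=cv2.INTER_CUBIC)
d=cv2.resize(a[220:255,285:345],None,fx=5,fy=5,interpolation=cv2.INTER_CUBIC)
out=np.zeros((500+175,625,3),np.uint8);out[:500]=c;out[500:,:300]=d
out=out[:675]
out=cv2.resize(out,None,fx=.85,fy=.85);cv2.imwrite('pics/z0.png',out)
# adapter
g=a[215:260,285:345].max(2);m=(g<75).astype(np.uint8)
cs,_=cv2.findContours(m,cv2.RETR_EXTERNAL,cv2.CHAIN_APPROX_NONE);k=max(cs,key=cv2.contourArea)+[285,215]
r=cv2.minAreaRect(k.astype(np.float32));print('adapter',r)
P=np.array([ray('top',*p,32)[:2] for p in cv2.boxPoints(r)]);print(P.round(), P.mean(0))
hsv=cv2.cvtColor(a,cv2.COLOR_BGR2HSV);
m=((hsv[...,0]>95)&(hsv[...,0]<125)&(hsv[...,1]>120)).astype(np.uint8);m[:,:400]=0
cs,_=cv2.findContours(m,cv2.RETR_EXTERNAL,cv2.CHAIN_APPROX_NONE);k=max(cs,key=cv2.contourArea)
print(cv2.approxPolyDP(cv2.convexHull(k),3,True).reshape(-1,2).tolist())
for n,(u,v,z) in dict(tape=(256,236,20),mug=(187,193,80),sink=(321,184,32)).items(): print(n,ray('top',u,v,z).round())
E
```

```text
adapter ((330.0, 248.0), (0.0, 0.0), 0.0)
[[437.  56.]
 [437.  56.]
 [437.  56.]
 [437.  56.]] [436.61519416  56.03155271]
[[517, 157], [509, 224], [416, 208], [427, 142]]
tape [471. 265.  20.]
mug [587. 445.  80.]
sink [616.  81.  32.]
```

View pics/z0.png

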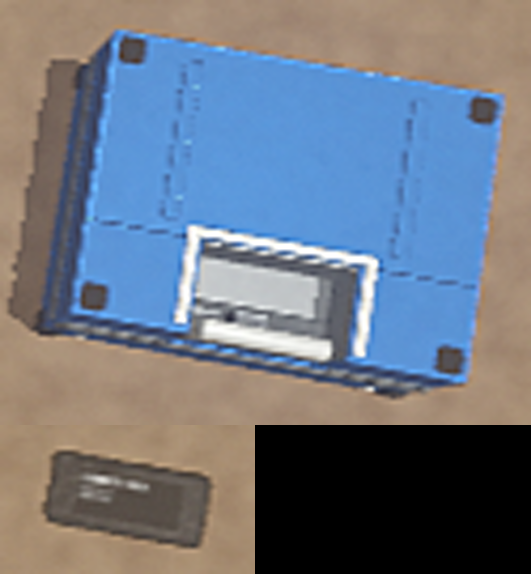

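The enlarged crop shows the lid corners at about (428,142), (518,158), (510,225) and (417,208). The bead is at (447–478, 211–219). The adapter outline spans (296–334, 226–249), with its long axis roughly parallel to the case's y axis.

```bash
python3 - <<'E'
from h import *
a=cv2.imread('pics/top0.png')
C=np.array([ray('top',u,v,120)[:2] for u,v in [(427.8,142.1),(518.4,157.8),(509.9,224.9),(416.9,208.4)]])
print(C.round(), [np.linalg.norm(C[i]-C[i-1]).round() for i in range(4)], C.mean(0).round(1))
xa=(C[0]+C[1]-C[2]-C[3]);ya=(C[0]+C[3]-C[1]-C[2])
print('yaw',np.arctan2(xa[1],xa[0]),np.arctan2(-ya[0],ya[1]))
yaw=np.arctan2(-ya[0],ya[1]);c=C.mean(0)
R=np.array([[np.cos(yaw),-np.sin(yaw)],[np.sin(yaw),np.cos(yaw)]])
Z=lambda x,y:(c+R@[x,y])
print('bead',Z(-84,0),'hinge',Z(90,0))
for uv in [(206,327),(330,350)]: 
    p=ray('top',400+uv[0]/4.25,135+uv[1]/4.25,117); print('bead end',p.round(), (R.T@(p[:2]-c)).round())
sub=a[215:260,285:345].max(2); print(sub[::6,::5])
m=(sub<np.int32(cv2.threshold(sub,0,255,cv2.THRESH_OTSU)[0])).astype(np.uint8)
cs,_=cv2.findContours(m,cv2.RETR_EXTERNAL,cv2.CHAIN_APPROX_NONE);k=max(cs,key=cv2.contourArea)+[285,215]
r=cv2.minAreaRect(k.astype(np.float32));print('adapter',r)
for z in(0,32):
  P=np.array([ray('top',*p,z)[:2] for p in cv2.boxPoints(r)]);print(P.round(), P.mean(0), [np.linalg.norm(P[i]-P[i-1]).round() for i in range(4)])
E
```

```text
[[ 712. -204.]
 [ 668. -437.]
 [ 493. -405.]
 [ 537. -170.]] [np.float64(179.0), np.float64(238.0), np.float64(178.0), np.float64(239.0)] [ 602.8 -304.2]
yaw -0.18596970633160684 -0.18536151297758666
bead [ 520.22638975 -288.70659507] hinge [ 691.24571535 -320.7751197 ]
bead end [ 528. -251.  117.] [-83.  38.]
bead end [ 513. -326.  117.] [-84. -37.]
[[165 167 167 165 163 167 163 162 169 170 167 165]
 [169 168 163 170 172 164 164 166 172 169 166 163]
 [160 164 171 104  83 162 176 170 172 164 167 167]
 [166 166 174  99  98 178 148  85 100 103 171 164]
 [171 166 104 100  86  84  88  85  87 100 167 160]
 [168 168 169 173 178 128  82  99 114 100 165 166]
 [166 170 165 160 171 171 159 166 170 171 165 162]
 [169 171 173 173 170 172 169 172 172 174 168 166]]
adapter ((314.64801025390625, 236.9359893798828), (38.281490325927734, 17.530773162841797), 10.304845809936523)
[[454. 158.]
 [503. 150.]
 [483.  42.]
 [434.  51.]] [468.45215745 100.07491115] [np.float64(109.0), np.float64(50.0), np.float64(110.0), np.float64(50.0)]
[[453. 155.]
 [501. 147.]
 [482.  42.]
 [434.  51.]] [467.40732343  98.71891322] [np.float64(106.0), np.float64(49.0), np.float64(107.0), np.float64(49.0)]
```

```bash
for i in 1 2 3 4 5; do python3 -m inch '[{"gripper":0.45,"dx":0.0137,"dy":-0.0324,"wz":-3.27},{"gripper":0.45,"dx":0.0274,"dy":-0.0648,"wz":-6.54},{"gripper":0.45,"dx":0.0412,"dy":-0.0971,"wz":-9.82},{"gripper":0.45,"dx":0.0549,"dy":-0.1295,"wz":-13.1},{"gripper":0.45,"dx":0.0686,"dy":-0.1618,"wz":-16.36}]' 30; done
python3 - <<'E'
from h import *
s=manip.read_state();print(s['eef_pos'],s['eef_rot'],s['joints'])
snap('wrist','w1.png')
E
```

```text
[177.5145383  520.31756001 204.95534002] [-3.14055239e+00 -4.64639562e-05  2.81277520e+00] [ 1.17540135e+00  3.00409270e-01  1.52149814e+00 -2.35797613e-05
  1.32072630e+00 -6.65717017e-02]validation failed for argument at $[0]...
validation failed for argument at $[0]...
validation failed for argument at $[0]...
validation failed for argument at $[0]...
validation failed for argument at $[0]...
```

View pics/w1.png

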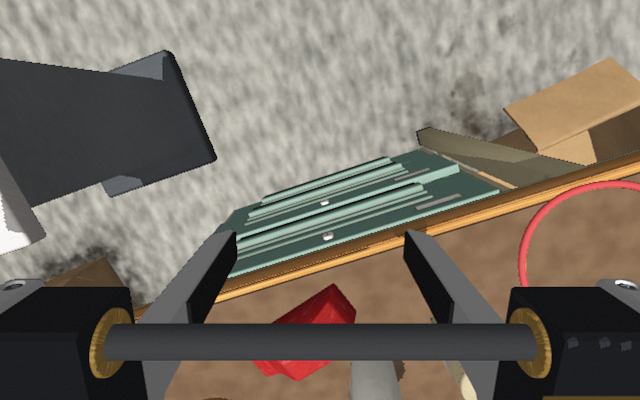

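The wrist view shows the arm has not moved: it still sees the bench edge by the red block at (305,335). The rows were refused, probably because every key is required.

```bash
python3 -m inch '[{"gripper":0.45,"dx":0.0137,"dy":-0.0324,"dz":0,"wx":0,"wy":0,"wz":-3.27},{"gripper":0.45,"dx":0.0274,"dy":-0.0648,"dz":0,"wx":0,"wy":0,"wz":-6.54},{"gripper":0.45,"dx":0.0412,"dy":-0.0971,"dz":0,"wx":0,"wy":0,"wz":-9.82},{"gripper":0.45,"dx":0.0549,"dy":-0.1295,"dz":0,"wx":0,"wy":0,"wz":-13.1},{"gripper":0.45,"dx":0.0686,"dy":-0.1618,"dz":0,"wx":0,"wy":0,"wz":-16.36}]' 30
```

```text
clock: 0.57
eef_pos: [246.3, 357.1, 205.2]
eef_rot: [-3.141, 0.0, 2.525]
wrist_force: [1.0, 0.2, 0.2]
finger_gap: 64.0
finger_force: 0.0
```

```bash
for i in 1 2 3 4; do python3 -m inch '[{"gripper":0.45,"dx":0.0137,"dy":-0.0324,"dz":0,"wx":0,"wy":0,"wz":-3.27},{"gripper":0.45,"dx":0.0274,"dy":-0.0648,"dz":0,"wx":0,"wy":0,"wz":-6.54},{"gripper":0.45,"dx":0.0412,"dy":-0.0971,"dz":0,"wx":0,"wy":0,"wz":-9.82},{"gripper":0.45,"dx":0.0549,"dy":-0.1295,"dz":0,"wx":0,"wy":0,"wz":-13.1},{"gripper":0.45,"dx":0.0686,"dy":-0.1618,"dz":0,"wx":0,"wy":0,"wz":-16.36}]' | head -3 | tail -2; done
python3 - <<'E'
from h import *
s=manip.read_state();print(s['eef_pos'],s['eef_rot'],s['joints'])
im=snap('wrist','w2.png')
c=manip.camera_info('wrist');T=np.array(c['tool_from_camera']);print(T.round(2))
from scipy.spatial.transform import Rotation as Ro
W=np.eye(4);W[:3,:3]=Ro.from_euler('xyz',s['eef_rot']).as_matrix();W[:3,3]=s['eef_pos']
np.save('w2.npy',W@T)
# predicted pixels of bead ends
K=np.array(c['camera_matrix'])
for yy in(-39,0,39):
    q=np.array([602.8,-304.2])+np.array([[np.cos(-.1855),np.sin(.1855)],[-np.sin(.1855),np.cos(.1855)]])@[-84,yy]
    p=np.linalg.inv(W@T)@[*q,110,1]; p=K@p[:3]; print(q,p[:2]/p[2])
E
```

```text
eef_pos: [314.9, 195.3, 205.5]
eef_rot: [3.141, 0.0, 2.239]
eef_pos: [383.6, 33.3, 205.5]
eef_rot: [3.141, 0.0, 1.953]
eef_pos: [452.2, -128.5, 205.3]
eef_rot: [-3.142, -0.0, 1.667]
eef_pos: [520.8, -290.2, 205.1]
eef_rot: [-3.141, -0.0, 1.382]
[ 520.84860099 -290.20211904  205.08905373] [-3.14116433e+00 -1.86735314e-04  1.38202394e+00] [-5.69762497e-01  4.04105224e-01  1.38187152e+00  1.44099483e-05
  1.35608295e+00 -3.80993220e-01]
[[   0.     -0.96   -0.27   79.  ]
 [   1.     -0.      0.     -0.77]
 [  -0.     -0.27    0.96 -177.82]
 [   0.      0.      0.      1.  ]]
[ 513.04800986 -327.03813182] [319.83388496 241.49751864]
[ 520.24109102 -288.70720979] [319.67666791 197.6123761 ]
[ 527.43417219 -250.37628777] [319.50736111 150.35253136]
```

View pics/w2.png

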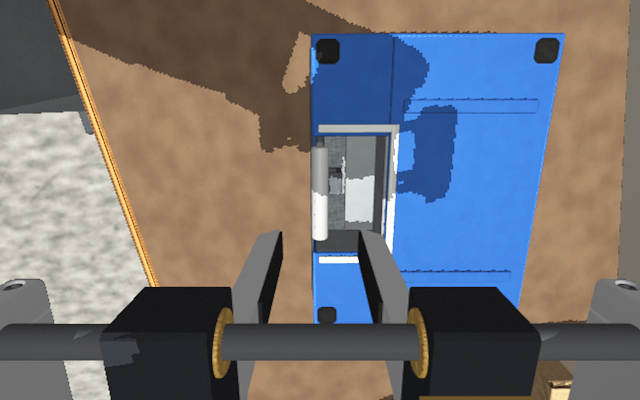

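The wrist view shows the bead at columns 313–328 and rows 148–240, which matches the prediction of (320, 150–241). The position is good, so I'll descend and grip.

```bash
python3 -m inch '[{"gripper":0.45,"dx":-0.001,"dy":0.0015,"dz":-0.025,"wx":0,"wy":0,"wz":0},{"gripper":0.45,"dx":-0.001,"dy":0.0015,"dz":-0.055,"wx":0,"wy":0,"wz":0},{"gripper":0.45,"dx":-0.001,"dy":0.0015,"dz":-0.085,"wx":0,"wy":0,"wz":0},{"gripper":0.45,"dx":-0.001,"dy":0.0015,"dz":-0.105,"wx":0,"wy":0,"wz":0},{"gripper":0.45,"dx":-0.001,"dy":0.0015,"dz":-0.110,"wx":0,"wy":0,"wz":0}]' 30
python3 -m inch '[{"gripper":0.05,"dx":0,"dy":0,"dz":0,"wx":0,"wy":0,"wz":0},{"gripper":0.05,"dx":0,"dy":0,"dz":0,"wx":0,"wy":0,"wz":0},{"gripper":0.05,"dx":0,"dy":0,"dz":0,"wx":0,"wy":0,"wz":0},{"gripper":0.05,"dx":0,"dy":0,"dz":0,"wx":0,"wy":0,"wz":0},{"gripper":0.05,"dx":0,"dy":0,"dz":0,"wx":0,"wy":0,"wz":0}]' 30
```

```text
clock: 2.7
eef_pos: [518.0, -286.0, 91.6]
eef_rot: [-3.136, -0.002, 1.385]
wrist_force: [-0.6, 0.2, -0.4]
finger_gap: 42.6
finger_force: 0.0
clock: 3.12
eef_pos: [520.2, -287.3, 96.7]
eef_rot: [3.139, 0.001, 1.385]
wrist_force: [1.7, 0.6, 3.4]
finger_gap: 13.0
finger_force: 30.0
```

```bash
python3 -m inch '[{"gripper":0.05,"dx":-0.0023,"dy":0.0004,"dz":0,"wx":-0.7,"wy":-3.9,"wz":0},{"gripper":0.05,"dx":-0.0046,"dy":0.0009,"dz":-0.0006,"wx":-1.5,"wy":-7.9,"wz":0},{"gripper":0.05,"dx":-0.0069,"dy":0.0013,"dz":-0.0013,"wx":-2.2,"wy":-11.8,"wz":0},{"gripper":0.05,"dx":-0.0092,"dy":0.0017,"dz":-0.0022,"wx":-3.0,"wy":-15.8,"wz":0},{"gripper":0.05,"dx":-0.0115,"dy":0.0022,"dz":-0.0034,"wx":-3.7,"wy":-19.7,"wz":0}]'
python3 -m inch '[{"gripper":0.05,"dx":0,"dy":0,"dz":0,"wx":0,"wy":0,"wz":0},{"gripper":0.05,"dx":0,"dy":0,"dz":0,"wx":0,"wy":0,"wz":0},{"gripper":0.05,"dx":0,"dy":0,"dz":0,"wx":0,"wy":0,"wz":0},{"gripper":0.05,"dx":0,"dy":0,"dz":0,"wx":0,"wy":0,"wz":0},{"gripper":0.05,"dx":0,"dy":0,"dz":0,"wx":0,"wy":0,"wz":0}]'
```

```text
clock: 3.53
eef_pos: [509.9, -285.6, 94.4]
eef_rot: [2.782, 0.003, 1.384]
wrist_force: [15.6, 2.2, -3.6]
finger_gap: 13.2
finger_force: 30.0
clock: 3.95
eef_pos: [509.1, -285.3, 94.1]
eef_rot: [2.788, 0.001, 1.385]
wrist_force: [-1.4, 2.1, 11.1]
finger_gap: 12.9
finger_force: 30.0
```

```bash
cat >> h.py <<'E'
def tcp(th,p=.5,b=15,a0=.35,k=.7):
    a=a0-k*th; x=-174-35*np.sin(p); z=10+35*np.cos(p)
    X=x*np.cos(th)+z*np.sin(th)+b*np.sin(a); Z=-x*np.sin(th)+z*np.cos(th)-b*np.cos(a)
    return np.array([X*np.cos(.1855),-X*np.sin(.1855),Z]),a
def table(ths):
    p0,a0=tcp(ths[0])
    for t in ths[1:]:
        q,a=tcp(t); d=(q-p0)/1000; r=-np.degrees(a-a0)
        print(t,d.round(4).tolist(),'wx %.1f wy %.1f'%(r*np.sin(.1855),r*np.cos(.1855)))
E
python3 -c "
from h import *
table([0,.03,.06,.1,.15,.2]);table([.2,.25,.3,.36,.43,.5]);table([.5,.57,.64,.71,.78,.85])"
```

```text
0.03 [0.001, -0.0002, 0.0056] wx 0.2 wy 1.2
0.06 [0.0022, -0.0004, 0.0112] wx 0.4 wy 2.4
0.1 [0.004, -0.0007, 0.0185] wx 0.7 wy 3.9
0.15 [0.0066, -0.0012, 0.0276] wx 1.1 wy 5.9
0.2 [0.0097, -0.0018, 0.0365] wx 1.5 wy 7.9
0.25 [0.0035, -0.0007, 0.0087] wx 0.4 wy 2.0
0.3 [0.0075, -0.0014, 0.0173] wx 0.7 wy 3.9
0.36 [0.0128, -0.0024, 0.0272] wx 1.2 wy 6.3
0.43 [0.0197, -0.0037, 0.0384] wx 1.7 wy 9.1
0.5 [0.0274, -0.0051, 0.0491] wx 2.2 wy 11.8
0.57 [0.0084, -0.0016, 0.0101] wx 0.5 wy 2.8
0.64 [0.0174, -0.0033, 0.0195] wx 1.0 wy 5.5
0.71 [0.0271, -0.0051, 0.0282] wx 1.6 wy 8.3
0.78 [0.0373, -0.007, 0.0362] wx 2.1 wy 11.0
0.85 [0.0481, -0.009, 0.0435] wx 2.6 wy 13.8
```

```bash
python3 -m inch '[{"gripper":0.05,"dx":0.0002,"dy":0,"dz":0.001,"wx":0,"wy":0.2,"wz":0},{"gripper":0.05,"dx":0.0005,"dy":-0.0001,"dz":0.003,"wx":0.1,"wy":0.6,"wz":0},{"gripper":0.05,"dx":0.001,"dy":-0.0002,"dz":0.005,"wx":0.2,"wy":1.2,"wz":0},{"gripper":0.05,"dx":0.0013,"dy":-0.0002,"dz":0.007,"wx":0.25,"wy":1.5,"wz":0},{"gripper":0.05,"dx":0.0016,"dy":-0.0003,"dz":0.0085,"wx":0.3,"wy":1.8,"wz":0}]'
python3 - <<'E'
from h import *
snap('scene','s3.png');print(manip.read_state()['wrist_force'])
E
```

```text
clock: 4.37
eef_pos: [510.2, -285.3, 100.7]
eef_rot: [2.823, 0.001, 1.385]
wrist_force: [8.8, -4.5, -9.7]
finger_gap: 13.2
finger_force: 30.0
[ 6.918121   -3.85946797 -7.57798281]
```

```bash
python3 -m inch '[{"gripper":0.05,"dx":0.0003,"dy":0,"dz":0.002,"wx":0.1,"wy":0.4,"wz":0},{"gripper":0.05,"dx":0.0007,"dy":-0.0001,"dz":0.004,"wx":0.2,"wy":0.8,"wz":0},{"gripper":0.05,"dx":0.0012,"dy":-0.0002,"dz":0.006,"wx":0.25,"wy":1.2,"wz":0},{"gripper":0.05,"dx":0.0018,"dy":-0.0003,"dz":0.008,"wx":0.3,"wy":1.6,"wz":0},{"gripper":0.05,"dx":0.0024,"dy":-0.0004,"dz":0.010,"wx":0.4,"wy":2.1,"wz":0}]'
```

```text
clock: 4.83
eef_pos: [512.1, -285.7, 110.2]
eef_rot: [2.861, 0.001, 1.385]
wrist_force: [6.0, -4.1, -10.2]
finger_gap: 13.3
finger_force: 30.0
```

The latch is free: the lifting force stays at 10 N. I'll carry on up the arc.

```bash
python3 -m inch '[{"gripper":0.05,"dx":0.0010,"dy":-0.0002,"dz":0.0036,"wx":0.15,"wy":0.8,"wz":0},{"gripper":0.05,"dx":0.0021,"dy":-0.0004,"dz":0.0072,"wx":0.3,"wy":1.6,"wz":0},{"gripper":0.05,"dx":0.0032,"dy":-0.0006,"dz":0.0108,"wx":0.45,"wy":2.4,"wz":0},{"gripper":0.05,"dx":0.0044,"dy":-0.0008,"dz":0.0144,"wx":0.6,"wy":3.2,"wz":0},{"gripper":0.05,"dx":0.0057,"dy":-0.0011,"dz":0.018,"wx":0.8,"wy":4.0,"wz":0}]'
python3 -m inch '[{"gripper":0.05,"dx":0.0035,"dy":-0.0007,"dz":0.0087,"wx":0.4,"wy":2.0,"wz":0},{"gripper":0.05,"dx":0.0075,"dy":-0.0014,"dz":0.0173,"wx":0.7,"wy":3.9,"wz":0},{"gripper":0.05,"dx":0.0128,"dy":-0.0024,"dz":0.0272,"wx":1.2,"wy":6.3,"wz":0},{"gripper":0.05,"dx":0.0197,"dy":-0.0037,"dz":0.0384,"wx":1.7,"wy":9.1,"wz":0},{"gripper":0.05,"dx":0.0274,"dy":-0.0051,"dz":0.0491,"wx":2.2,"wy":11.8,"wz":0}]'
python3 - <<'E'
from h import *
a=snap('scene','s4.png');s=manip.read_state();print(s['wrist_force'],s['joints'])
cv2.imwrite('pics/s4c.png',cv2.resize(a[100:370,280:540],None,fx=2,fy=2))
E
```

```text
clock: 5.25
eef_pos: [517.3, -286.6, 127.9]
eef_rot: [2.935, -0.0, 1.385]
wrist_force: [2.2, -3.9, -10.4]
finger_gap: 12.9
finger_force: 30.0
clock: 5.67
eef_pos: [544.0, -291.7, 177.2]
eef_rot: [-3.135, 0.0, 1.384]
wrist_force: [-4.0, -2.3, -8.7]
finger_gap: 13.1
finger_force: 30.0
[-3.07499483 -1.54324186  4.05617779] [-0.54891093  0.47871417  1.3361276  -0.00337044  1.33182797 -0.36237286]
```

View pics/s4c.png

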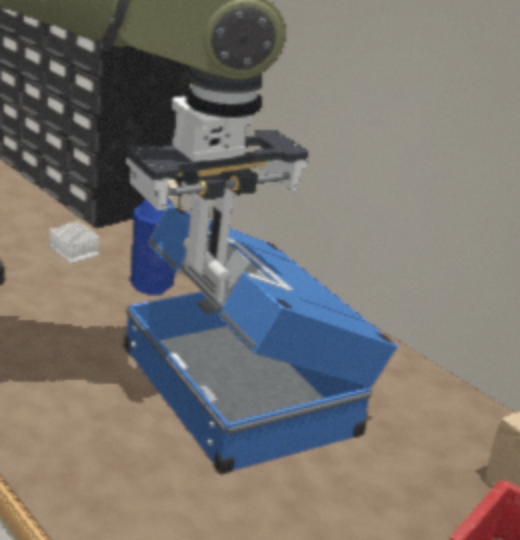

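The scene view shows the lid raised to about 0.5 rad, with the gripper still holding the paddle bead. I'll carry on.

```bash
python3 -m inch '[{"gripper":0.05,"dx":0.0084,"dy":-0.0016,"dz":0.0101,"wx":0.5,"wy":2.8,"wz":0},{"gripper":0.05,"dx":0.0174,"dy":-0.0033,"dz":0.0195,"wx":1.0,"wy":5.5,"wz":0},{"gripper":0.05,"dx":0.0271,"dy":-0.0051,"dz":0.0282,"wx":1.6,"wy":8.3,"wz":0},{"gripper":0.05,"dx":0.0373,"dy":-0.007,"dz":0.0362,"wx":2.1,"wy":11.0,"wz":0},{"gripper":0.05,"dx":0.0481,"dy":-0.009,"dz":0.0435,"wx":2.6,"wy":13.8,"wz":0}]'
python3 -c "
from h import *
print(manip.read_state()['joints'])
table([.85,.92,.99,1.06,1.13,1.2])
for th in(.85,1.):print(178*np.cos(th),65+178*np.sin(th))"
```

```text
clock: 6.13
eef_pos: [592.6, -300.9, 220.9]
eef_rot: [-2.892, -0.0, 1.384]
wrist_force: [-7.2, -2.2, -5.4]
finger_gap: 13.2
finger_force: 30.0
[-0.49452147  0.72718984  0.8749306  -0.07630993  1.77688339 -0.31495253]
0.92 [0.0112, -0.0021, 0.0064] wx 0.5 wy 2.8
0.99 [0.0229, -0.0043, 0.0121] wx 1.0 wy 5.5
1.06 [0.0349, -0.0065, 0.0168] wx 1.6 wy 8.3
1.13 [0.0472, -0.0089, 0.0207] wx 2.1 wy 11.0
1.2 [0.0597, -0.0112, 0.0237] wx 2.6 wy 13.8
117.47699996752684 198.7279121149721
96.17381044452888 214.78183529580556
```

```bash
python3 -m inch '[{"gripper":0.05,"dx":0.007,"dy":-0.0013,"dz":0.0042,"wx":0.3,"wy":1.6,"wz":0},{"gripper":0.05,"dx":0.0140,"dy":-0.0026,"dz":0.0078,"wx":0.6,"wy":3.3,"wz":0},{"gripper":0.05,"dx":0.0210,"dy":-0.0039,"dz":0.0112,"wx":0.9,"wy":5.0,"wz":0},{"gripper":0.05,"dx":0.028,"dy":-0.0052,"dz":0.0142,"wx":1.2,"wy":6.6,"wz":0},{"gripper":0.05,"dx":0.0349,"dy":-0.0065,"dz":0.0168,"wx":1.6,"wy":8.3,"wz":0}]'
python3 -c "
from h import *
print(manip.read_state()['joints'])
table([1.06,1.13,1.2,1.27,1.34,1.4])"
```

```text
clock: 6.55
eef_pos: [627.6, -307.5, 237.9]
eef_rot: [-2.746, -0.001, 1.384]
wrist_force: [-8.2, -1.3, -1.5]
finger_gap: 13.0
finger_force: 30.0
[-0.466942    0.97269881  0.44557377 -0.12302046  2.1015747  -0.32283112]
1.13 [0.0123, -0.0023, 0.0039] wx 0.5 wy 2.8
1.2 [0.0248, -0.0047, 0.0069] wx 1.0 wy 5.5
1.27 [0.0375, -0.007, 0.0089] wx 1.6 wy 8.3
1.34 [0.0503, -0.0094, 0.0101] wx 2.1 wy 11.0
1.4 [0.0613, -0.0115, 0.0103] wx 2.5 wy 13.4
```

```bash
python3 -m inch '[{"gripper":0.43,"dx":0,"dy":0,"dz":0,"wx":0,"wy":0,"wz":0},{"gripper":0.43,"dx":0,"dy":0,"dz":0,"wx":0,"wy":0,"wz":0},{"gripper":0.43,"dx":0,"dy":0,"dz":0,"wx":0,"wy":0,"wz":0},{"gripper":0.43,"dx":0,"dy":0,"dz":0,"wx":0,"wy":0,"wz":0},{"gripper":0.43,"dx":0,"dy":0,"dz":0,"wx":0,"wy":0,"wz":0}]' 30
python3 -m inch '[{"gripper":0.43,"dx":0,"dy":0,"dz":0.006,"wx":0,"wy":0,"wz":0},{"gripper":0.43,"dx":0,"dy":0,"dz":0.015,"wx":0,"wy":0,"wz":0},{"gripper":0.43,"dx":0,"dy":0,"dz":0.025,"wx":0,"wy":0,"wz":0},{"gripper":0.43,"dx":0,"dy":0,"dz":0.035,"wx":-0.5,"wy":-3,"wz":0},{"gripper":0.43,"dx":0,"dy":0,"dz":0.045,"wx":-1,"wy":-6,"wz":0}]'
python3 - <<'E'
from h import *
a=snap('scene','s5.png');s=manip.read_state();print(s['wrist_force'],s['joints'])
cv2.imwrite('pics/s5c.png',cv2.resize(a[60:330,280:540],None,fx=2,fy=2))
E
```

```text
clock: 6.97
eef_pos: [627.9, -307.1, 238.9]
eef_rot: [-2.751, -0.001, 1.385]
wrist_force: [0.3, 0.1, 0.3]
finger_gap: 39.9
finger_force: 0.0
clock: 7.38
eef_pos: [628.5, -307.1, 283.0]
eef_rot: [-2.857, -0.003, 1.385]
wrist_force: [0.4, -0.9, 0.7]
finger_gap: 40.3
finger_force: 0.0
[-1.08704262  0.45236256  2.96528496] [-0.4777831   0.86727931  0.49540633 -0.08612823  2.04158859 -0.32100243]
```

View pics/s5c.png

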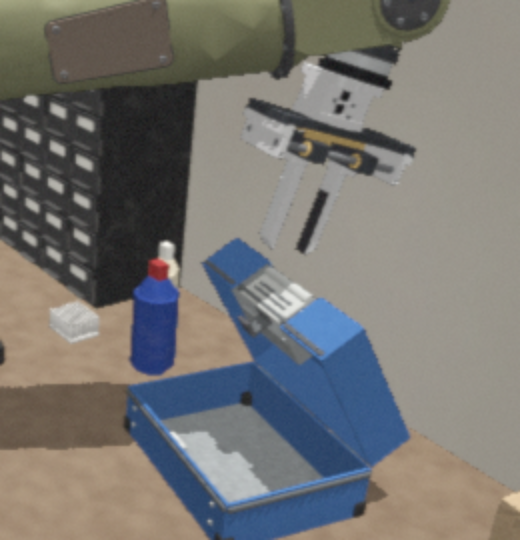

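The lid stands by itself at about 1.06 rad and the gripper is clear above it. Next I'll close the fingers and push the lid's edge at case y +85.

```bash
python3 -m inch '[{"gripper":0.0,"dx":-0.008,"dy":0.018,"dz":0,"wx":-0.9,"wy":-4.9,"wz":0},{"gripper":0.0,"dx":-0.016,"dy":0.036,"dz":0,"wx":-1.8,"wy":-9.8,"wz":0},{"gripper":0.0,"dx":-0.024,"dy":0.055,"dz":0,"wx":-2.7,"wy":-14.7,"wz":0},{"gripper":0.0,"dx":-0.032,"dy":0.074,"dz":0,"wx":-3.6,"wy":-19.6,"wz":0},{"gripper":0.0,"dx":-0.039,"dy":0.092,"dz":0,"wx":-4.6,"wy":-24.6,"wz":0}]' 20
python3 -m inch '[{"gripper":0.0,"dx":0,"dy":0,"dz":-0.02,"wx":0,"wy":0,"wz":0},{"gripper":0.0,"dx":0,"dy":0,"dz":-0.045,"wx":0,"wy":0,"wz":0},{"gripper":0.0,"dx":0,"dy":0,"dz":-0.07,"wx":0,"wy":0,"wz":0},{"gripper":0.0,"dx":0,"dy":0,"dz":-0.095,"wx":0,"wy":0,"wz":0},{"gripper":0.0,"dx":0,"dy":0,"dz":-0.113,"wx":0,"wy":0,"wz":0}]'
```

```text
clock: 7.85
eef_pos: [591.5, -220.3, 284.0]
eef_rot: [3.028, -0.002, 1.387]
wrist_force: [0.6, -0.7, -0.2]
finger_gap: 10.6
finger_force: 0.0
clock: 8.27
eef_pos: [591.6, -220.8, 168.9]
eef_rot: [3.034, -0.003, 1.388]
wrist_force: [0.4, 0.3, -0.0]
finger_gap: 0.6
finger_force: 0.0
```

```bash
python3 -m inch '[{"gripper":0.0,"dx":0.012,"dy":-0.0022,"dz":0,"wx":0,"wy":0,"wz":0},{"gripper":0.0,"dx":0.024,"dy":-0.0044,"dz":0,"wx":0,"wy":0,"wz":0},{"gripper":0.0,"dx":0.036,"dy":-0.0066,"dz":0,"wx":0,"wy":0,"wz":0},{"gripper":0.0,"dx":0.048,"dy":-0.0088,"dz":0.002,"wx":0,"wy":0,"wz":0},{"gripper":0.0,"dx":0.060,"dy":-0.011,"dz":0.004,"wx":0,"wy":0,"wz":0}]'
python3 -m inch '[{"gripper":0.0,"dx":0.010,"dy":-0.0018,"dz":0,"wx":0,"wy":0,"wz":0},{"gripper":0.0,"dx":0.02,"dy":-0.0036,"dz":0,"wx":0,"wy":0,"wz":0},{"gripper":0.0,"dx":0.03,"dy":-0.0055,"dz":0.002,"wx":0,"wy":0,"wz":0},{"gripper":0.0,"dx":0.04,"dy":-0.0074,"dz":0.002,"wx":0,"wy":0,"wz":0},{"gripper":0.0,"dx":0.050,"dy":-0.0092,"dz":0.004,"wx":0,"wy":0,"wz":0}]'
python3 - <<'E'
from h import *
a=snap('scene','s6.png');s=manip.read_state();print(s['wrist_force'],s['joints'])
cv2.imwrite('pics/s6c.png',cv2.resize(a[60:330,280:540],None,fx=2,fy=2))
E
```

```text
clock: 8.68
eef_pos: [652.2, -232.2, 175.5]
eef_rot: [3.033, -0.002, 1.388]
wrist_force: [-7.0, 1.6, 3.7]
finger_gap: 0.4
finger_force: 3.3
clock: 9.1
eef_pos: [701.9, -241.3, 178.2]
eef_rot: [3.035, -0.002, 1.388]
wrist_force: [-4.5, 0.2, -3.8]
finger_gap: 0.8
finger_force: 2.6
[ 0.83452817 -0.88709681  0.57854761] [-0.38900231  0.70496908  0.99212813  0.02512872  1.33942922 -0.21034825]
```

View pics/s6c.png

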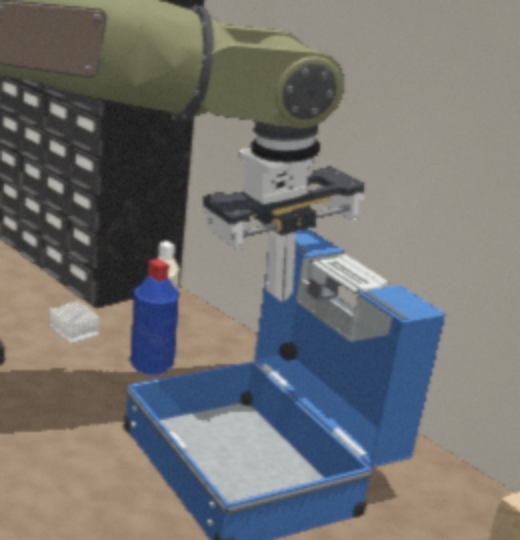

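The scene view shows the lid close to vertical, at about 1.57 rad. I'll push a little further, then retreat.

```bash
python3 -m inch '[{"gripper":0.0,"dx":0.005,"dy":-0.001,"dz":0,"wx":0,"wy":0,"wz":0},{"gripper":0.0,"dx":0.01,"dy":-0.002,"dz":0,"wx":0,"wy":0,"wz":0},{"gripper":0.0,"dx":0.015,"dy":-0.003,"dz":0,"wx":0,"wy":0,"wz":0},{"gripper":0.0,"dx":0.005,"dy":-0.001,"dz":0,"wx":0,"wy":0,"wz":0},{"gripper":0.0,"dx":-0.02,"dy":0.004,"dz":0,"wx":0,"wy":0,"wz":0}]'
python3 -m inch '[{"gripper":0.0,"dx":-0.03,"dy":0.005,"dz":0,"wx":0,"wy":0,"wz":0},{"gripper":0.0,"dx":-0.06,"dy":0.02,"dz":0.006,"wx":0.3,"wy":1.5,"wz":0},{"gripper":0.3,"dx":-0.085,"dy":0.045,"dz":0.012,"wx":0.6,"wy":3,"wz":0},{"gripper":0.6,"dx":-0.1,"dy":0.075,"dz":0.018,"wx":0.9,"wy":4.5,"wz":0},{"gripper":0.8,"dx":-0.115,"dy":0.105,"dz":0.024,"wx":1.1,"wy":6,"wz":0}]'
```

```text
clock: 9.57
eef_pos: [683.3, -237.3, 177.5]
eef_rot: [3.031, -0.003, 1.388]
wrist_force: [0.9, -0.7, 0.2]
finger_gap: 0.4
finger_force: 0.0
clock: 9.98
eef_pos: [566.4, -131.8, 203.6]
eef_rot: [3.137, -0.002, 1.386]
wrist_force: [-0.7, -0.3, -0.6]
finger_gap: 16.9
finger_force: 0.0
```

```bash
python3 -m inch '[{"gripper":0.85,"dx":-0.016,"dy":0.024,"dz":0,"wx":0,"wy":0,"wz":0},{"gripper":0.85,"dx":-0.033,"dy":0.048,"dz":0,"wx":0,"wy":0,"wz":0},{"gripper":0.85,"dx":-0.05,"dy":0.072,"dz":0,"wx":0,"wy":0,"wz":0},{"gripper":0.85,"dx":-0.066,"dy":0.096,"dz":0,"wx":0,"wy":0,"wz":0},{"gripper":0.85,"dx":-0.08,"dy":0.12,"dz":0,"wx":0,"wy":0,"wz":0}]'
python3 -m inch '[{"gripper":0.85,"dx":-0.004,"dy":0.024,"dz":0,"wx":0,"wy":0,"wz":0},{"gripper":0.85,"dx":-0.008,"dy":0.048,"dz":0,"wx":0,"wy":0,"wz":0},{"gripper":0.85,"dx":-0.012,"dy":0.072,"dz":0,"wx":0,"wy":0,"wz":0},{"gripper":0.85,"dx":-0.016,"dy":0.096,"dz":0,"wx":0,"wy":0,"wz":0},{"gripper":0.85,"dx":-0.019,"dy":0.111,"dz":0,"wx":0,"wy":0,"wz":0}]'
python3 - <<'E'
from h import *
from scipy.spatial.transform import Rotation as Ro
s=manip.read_state();im=snap('wrist','w7.png');c=manip.camera_info('wrist');T=np.array(c['tool_from_camera']);K=np.array(c['camera_matrix'])
W=np.eye(4);W[:3,:3]=Ro.from_euler('xyz',s['eef_rot']).as_matrix();W[:3,3]=s['eef_pos'];M=W@T
print(s['eef_pos'],s['eef_rot'])
cy,sy=np.cos(-.18),np.sin(-.18)
for x,y in[(-24,-52),(-24,52),(24,52),(24,-52)]:
    q=np.array([467.5+cy*x-sy*y,98.8+sy*x+cy*y,32,1]);p=K@(np.linalg.inv(M)@q)[:3];u=(p[:2]/p[2]).round();print(u)
    cv2.circle(im,tuple(u.astype(int).tolist()),3,(0,0,255),1)
cv2.imwrite('pics/w7m.png',im)
E
```

```text
clock: 10.4
eef_pos: [486.7, -11.3, 203.1]
eef_rot: [3.136, -0.003, 1.387]
wrist_force: [1.3, 0.4, -0.2]
finger_gap: 50.4
finger_force: 0.0
clock: 10.82
eef_pos: [468.3, 100.7, 203.2]
eef_rot: [3.136, -0.003, 1.388]
wrist_force: [0.6, 0.3, 0.9]
finger_gap: 79.1
finger_force: 0.0
[468.32162491 100.66052941 203.17898347] [ 3.13607934 -0.00336516  1.38820801]
[297. 228.]
[295. 131.]
[343. 130.]
[341. 228.]
```

View pics/w7m.png

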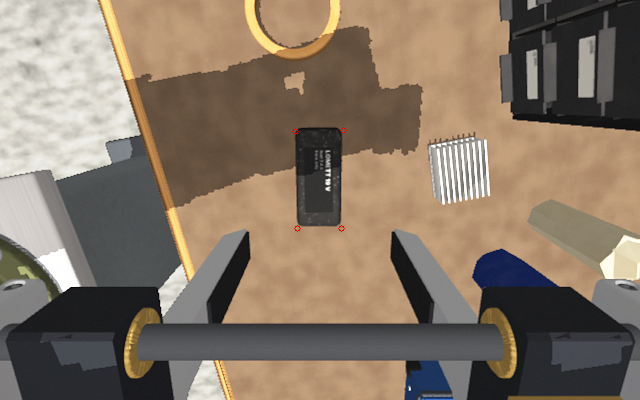

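The wrist view shows the adapter at columns 297–341 and rows 127–226, centred between the fingers and matching the estimate. I'll descend and grasp it.

```bash
python3 -m inch '[{"gripper":0.85,"dx":0,"dy":0,"dz":-0.025,"wx":0,"wy":0,"wz":0},{"gripper":0.85,"dx":0,"dy":0,"dz":-0.055,"wx":0,"wy":0,"wz":0},{"gripper":0.85,"dx":0,"dy":0,"dz":-0.085,"wx":0,"wy":0,"wz":0},{"gripper":0.85,"dx":0,"dy":0,"dz":-0.115,"wx":0,"wy":0,"wz":0},{"gripper":0.85,"dx":0,"dy":0,"dz":-0.14,"wx":0,"wy":0,"wz":0}]' 25
python3 -m inch '[{"gripper":0.85,"dx":0,"dy":0,"dz":-0.02,"wx":0,"wy":0,"wz":0},{"gripper":0.85,"dx":0,"dy":0,"dz":-0.036,"wx":0,"wy":0,"wz":0},{"gripper":0.85,"dx":0,"dy":0,"dz":-0.048,"wx":0,"wy":0,"wz":0},{"gripper":0.85,"dx":0,"dy":0,"dz":-0.055,"wx":0,"wy":0,"wz":0},{"gripper":0.85,"dx":0,"dy":0,"dz":-0.057,"wx":0,"wy":0,"wz":0}]'
for i in 1 2; do python3 -m inch '[{"gripper":0.4,"dx":0,"dy":0,"dz":0,"wx":0,"wy":0,"wz":0},{"gripper":0.4,"dx":0,"dy":0,"dz":0,"wx":0,"wy":0,"wz":0},{"gripper":0.4,"dx":0,"dy":0,"dz":0,"wx":0,"wy":0,"wz":0},{"gripper":0.4,"dx":0,"dy":0,"dz":0,"wx":0,"wy":0,"wz":0},{"gripper":0.4,"dx":0,"dy":0,"dz":0,"wx":0,"wy":0,"wz":0}]'; done
```

```text
clock: 11.28
eef_pos: [468.4, 98.4, 61.1]
eef_rot: [3.137, -0.003, 1.387]
wrist_force: [0.8, -0.4, 0.0]
finger_gap: 80.0
finger_force: 0.0
clock: 11.7
eef_pos: [468.3, 98.5, 4.7]
eef_rot: [3.138, -0.002, 1.387]
wrist_force: [-0.5, -0.1, 0.1]
finger_gap: 80.1
finger_force: 0.0
clock: 12.12
eef_pos: [468.4, 98.8, 5.8]
eef_rot: [3.137, -0.003, 1.387]
wrist_force: [-3.6, 1.8, -0.3]
finger_gap: 49.9
finger_force: 1.6
clock: 12.53
eef_pos: [468.3, 98.8, 5.7]
eef_rot: [3.138, -0.003, 1.387]
wrist_force: [-1.4, 0.2, 6.3]
finger_gap: 47.9
finger_force: 25.0
```

```bash
python3 -m inch '[{"gripper":0.4,"dx":0,"dy":0,"dz":0.015,"wx":0,"wy":0,"wz":0},{"gripper":0.4,"dx":0,"dy":0,"dz":0.045,"wx":0,"wy":0,"wz":0},{"gripper":0.4,"dx":0,"dy":0,"dz":0.08,"wx":0,"wy":0,"wz":0},{"gripper":0.4,"dx":0,"dy":0,"dz":0.115,"wx":0,"wy":0,"wz":0},{"gripper":0.4,"dx":0,"dy":0,"dz":0.145,"wx":0,"wy":0,"wz":0}]'
for i in 1 2 3; do python3 -m inch '[{"gripper":0.4,"dx":0.0075,"dy":-0.0266,"dz":0,"wx":0,"wy":0,"wz":0},{"gripper":0.4,"dx":0.015,"dy":-0.0532,"dz":0,"wx":0,"wy":0,"wz":0},{"gripper":0.4,"dx":0.0225,"dy":-0.0798,"dz":0,"wx":0,"wy":0,"wz":0},{"gripper":0.4,"dx":0.03,"dy":-0.1064,"dz":0,"wx":0,"wy":0,"wz":0},{"gripper":0.4,"dx":0.0376,"dy":-0.133,"dz":0,"wx":0,"wy":0,"wz":0}]'|tail -5; done
python3 - <<'E'
from h import *
a=snap('scene','s8.png');b=snap('top','t8.png');print(manip.read_state()['joints'])
cv2.imwrite('pics/c8.png',np.hstack([cv2.resize(a[60:340,290:490],(400,560)),cv2.resize(b[90:290,390:530],(392,560))]))
E
```

```text
clock: 12.95
eef_pos: [468.1, 98.8, 152.4]
eef_rot: [3.137, -0.003, 1.387]
wrist_force: [-0.1, 0.3, -1.7]
finger_gap: 48.0
finger_force: 25.0
eef_pos: [505.8, -35.5, 150.2]
eef_rot: [3.138, -0.002, 1.387]
wrist_force: [0.4, 1.2, -2.0]
finger_gap: 47.8
finger_force: 25.0
eef_pos: [543.4, -168.6, 150.0]
eef_rot: [3.139, -0.003, 1.387]
wrist_force: [0.3, 0.8, -1.4]
finger_gap: 47.8
finger_force: 25.0
eef_pos: [581.0, -301.5, 149.8]
eef_rot: [3.139, -0.003, 1.387]
wrist_force: [0.1, 0.2, -1.2]
finger_gap: 47.9
finger_force: 25.0
[-0.53863864  0.57969548  1.25508476  0.0031099   1.30507246 -0.353012  ]
```

View pics/c8.png

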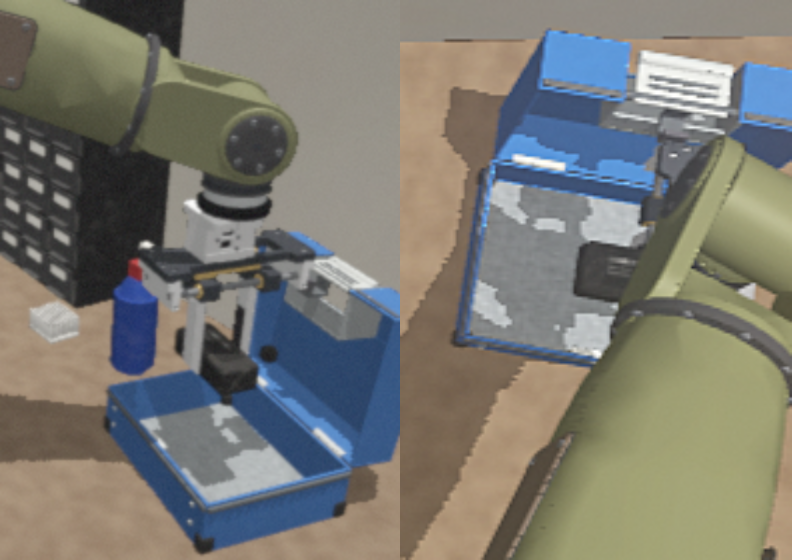

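The crops show the lid standing past vertical and the adapter above the open case, clear of the lid and hook. I'll lower it slowly.

```bash
python3 -m inch '[{"gripper":0.4,"dx":-0.008,"dy":0.0015,"dz":-0.02,"wx":0,"wy":0,"wz":0},{"gripper":0.4,"dx":-0.008,"dy":0.0015,"dz":-0.045,"wx":0,"wy":0,"wz":0},{"gripper":0.4,"dx":-0.008,"dy":0.0015,"dz":-0.075,"wx":0,"wy":0,"wz":0},{"gripper":0.4,"dx":-0.008,"dy":0.0015,"dz":-0.1,"wx":0,"wy":0,"wz":0},{"gripper":0.4,"dx":-0.008,"dy":0.0015,"dz":-0.12,"wx":0,"wy":0,"wz":0}]'
python3 -m inch '[{"gripper":0.4,"dx":0,"dy":0,"dz":-0.006,"wx":0,"wy":0,"wz":0},{"gripper":0.4,"dx":0,"dy":0,"dz":-0.011,"wx":0,"wy":0,"wz":0},{"gripper":0.4,"dx":0,"dy":0,"dz":-0.015,"wx":0,"wy":0,"wz":0},{"gripper":0.4,"dx":0,"dy":0,"dz":-0.018,"wx":0,"wy":0,"wz":0},{"gripper":0.4,"dx":0,"dy":0,"dz":-0.019,"wx":0,"wy":0,"wz":0}]'
```

```text
clock: 14.72
eef_pos: [572.1, -297.7, 27.8]
eef_rot: [3.14, -0.003, 1.388]
wrist_force: [0.2, -0.9, -1.4]
finger_gap: 48.1
finger_force: 25.0
clock: 15.13
eef_pos: [573.3, -298.8, 11.9]
eef_rot: [3.137, -0.002, 1.387]
wrist_force: [0.3, 0.5, -1.0]
finger_gap: 48.0
finger_force: 25.0
```

```bash
python3 -m inch '[{"gripper":0.4,"dx":0,"dy":0,"dz":-0.0005,"wx":0,"wy":0,"wz":0},{"gripper":0.4,"dx":0,"dy":0,"dz":-0.001,"wx":0,"wy":0,"wz":0},{"gripper":0.4,"dx":0,"dy":0,"dz":-0.0015,"wx":0,"wy":0,"wz":0},{"gripper":0.4,"dx":0,"dy":0,"dz":-0.002,"wx":0,"wy":0,"wz":0},{"gripper":0.4,"dx":0,"dy":0,"dz":-0.002,"wx":0,"wy":0,"wz":0}]'
```

```text
clock: 15.55
eef_pos: [573.1, -298.8, 9.8]
eef_rot: [3.138, -0.002, 1.387]
wrist_force: [-0.4, 0.4, 2.8]
finger_gap: 47.6
finger_force: 25.0
```

The wrist force changed sign, so the adapter is on the floor. I'll release and lift away.

```bash
python3 -m inch '[{"gripper":0.66,"dx":0,"dy":0,"dz":0,"wx":0,"wy":0,"wz":0},{"gripper":0.66,"dx":0,"dy":0,"dz":0,"wx":0,"wy":0,"wz":0},{"gripper":0.66,"dx":0,"dy":0,"dz":0,"wx":0,"wy":0,"wz":0},{"gripper":0.66,"dx":0,"dy":0,"dz":0,"wx":0,"wy":0,"wz":0},{"gripper":0.66,"dx":0,"dy":0,"dz":0,"wx":0,"wy":0,"wz":0}]'
python3 -m inch '[{"gripper":0.66,"dx":0,"dy":0,"dz":0.01,"wx":0,"wy":0,"wz":0},{"gripper":0.66,"dx":0,"dy":0,"dz":0.04,"wx":0,"wy":0,"wz":0},{"gripper":0.66,"dx":0,"dy":0,"dz":0.075,"wx":0,"wy":0,"wz":0},{"gripper":0.66,"dx":0,"dy":0,"dz":0.11,"wx":0,"wy":0,"wz":0},{"gripper":0.66,"dx":0,"dy":0,"dz":0.14,"wx":0,"wy":0,"wz":0}]'
python3 -m inch '[{"gripper":0.66,"dx":-0.03,"dy":0.02,"dz":0,"wx":0,"wy":0,"wz":0},{"gripper":0.66,"dx":-0.06,"dy":0.04,"dz":0,"wx":0,"wy":0,"wz":0},{"gripper":0.66,"dx":-0.08,"dy":0.07,"dz":0,"wx":0,"wy":0,"wz":0},{"gripper":0.66,"dx":-0.1,"dy":0.1,"dz":0,"wx":0,"wy":0,"wz":0},{"gripper":0.66,"dx":-0.12,"dy":0.13,"dz":0,"wx":0,"wy":0,"wz":0}]'
python3 - <<'E'
from h import *
a=snap('scene','s9.png');b=snap('top','t9.png')
cv2.imwrite('pics/c9.png',np.hstack([cv2.resize(a[100:380,220:490],(540,560)),cv2.resize(b[90:290,400:490],(252,560))]))
E
```

```text
clock: 15.97
eef_pos: [573.0, -298.7, 9.3]
eef_rot: [3.138, -0.002, 1.387]
wrist_force: [-0.2, 0.8, 0.5]
finger_gap: 62.0
finger_force: 0.0
clock: 16.38
eef_pos: [573.1, -298.8, 152.7]
eef_rot: [3.136, -0.002, 1.387]
wrist_force: [0.7, -0.0, 0.4]
finger_gap: 62.3
finger_force: 0.0
clock: 16.8
eef_pos: [451.7, -167.7, 150.0]
eef_rot: [3.137, -0.002, 1.387]
wrist_force: [0.4, -0.2, 0.5]
finger_gap: 61.7
finger_force: 0.0
```

View pics/c9.png

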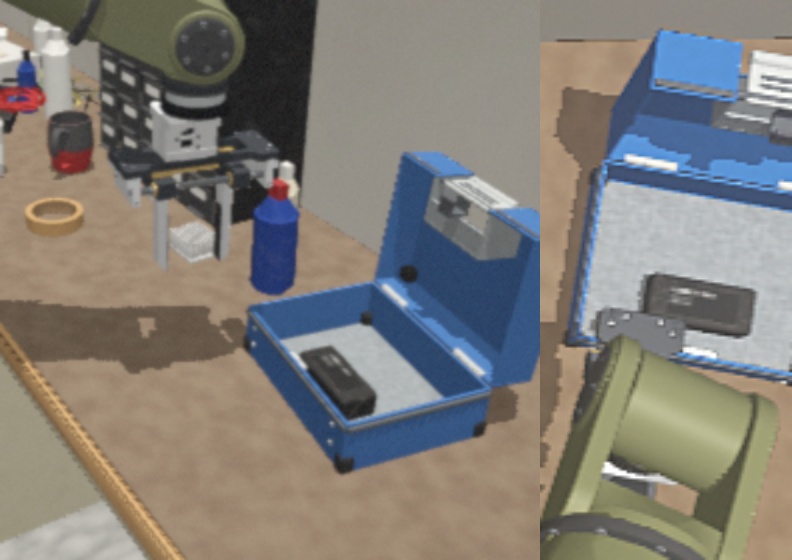

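The views show the adapter flat on the case floor, the lid standing open, the gripper clear of everything, and the tape, mug and heat sink undisturbed. I'll hand it in.

```bash
python3 -c "
from cell import manip
print(manip.sign_off())"
```

```text
the job is handed in; nothing more can be done
None
```

The adapter lies flat on the floor of the case, released, with the lid standing open past vertical and the tape, mug and heat sink undisturbed; I handed the job in at about 17 s, and no verdict was returned.

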